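Line up oil filters by height on the parts-counter display strip

TASK

Set out the four loose oil filters on the display strip in order of height: the tallest on the white mark nearest the yellow block, then stepping down mark by mark to the shortest beside the grey block. Stand each one upright and well centred on its own mark, and do not let any filter topple on the way.

Things in the scene. Friction and masses are not known exactly. Their poses are not given: they have to be found in the camera images.
- filter_115: The tallest filter: a loose black upright spin-on oil filter canister, a plain round cylinder 64 mm in diameter and 115 mm high with a paper-coloured band round it. Origin: centre of its underside; z up along its axis.
- filter_100: The second tallest filter: a loose blue upright spin-on oil filter canister, a plain round cylinder 60 mm in diameter and 100 mm high with a paper-coloured band round it. Origin: centre of its underside; z up along its axis.
- filter_85: The third tallest filter: a loose orange upright spin-on oil filter canister, a plain round cylinder 56 mm in diameter and 85 mm high with a paper-coloured band round it. Origin: centre of its underside; z up along its axis.
- filter_70: The shortest filter: a loose green upright spin-on oil filter canister, a plain round cylinder 52 mm in diameter and 70 mm high with a paper-coloured band round it. Origin: centre of its underside; z up along its axis.
- mark_a: White disc printed on the strip, 76 mm across with a 14 mm black centre dot; the leftmost (largest y) of four in a straight row at 100 mm pitch. Fixed, does not stand out. The strip is a fixed flat dark rubber strip 84 x 480 mm, 4 mm thick, lying on the counter within about 12 degrees of left-right. Origin: the centre of the disc, at the height of the strip's top (4 mm), on which a filter stands. y axis: along the row, to the left.
- mark_b: White disc printed on the strip, 76 mm across with a 14 mm black centre dot; the second from the left of four in a straight row at 100 mm pitch. Fixed, does not stand out. The strip is a fixed flat dark rubber strip 84 x 480 mm, 4 mm thick, lying on the counter within about 12 degrees of left-right. Origin: the centre of the disc, at the height of the strip's top (4 mm), on which a filter stands. y axis: along the row, to the left.
- mark_c: White disc printed on the strip, 76 mm across with a 14 mm black centre dot; the third from the left of four in a straight row at 100 mm pitch. Fixed, does not stand out. The strip is a fixed flat dark rubber strip 84 x 480 mm, 4 mm thick, lying on the counter within about 12 degrees of left-right. Origin: the centre of the disc, at the height of the strip's top (4 mm), on which a filter stands. y axis: along the row, to the left.
- mark_d: White disc printed on the strip, 76 mm across with a 14 mm black centre dot; the rightmost (smallest y) of four in a straight row at 100 mm pitch. Fixed, does not stand out. The strip is a fixed flat dark rubber strip 84 x 480 mm, 4 mm thick, lying on the counter within about 12 degrees of left-right. Origin: the centre of the disc, at the height of the strip's top (4 mm), on which a filter stands. y axis: along the row, to the left.
- start_block: Small yellow block, 30 x 30 mm and 20 mm high, fixed on the strip just beyond one end of the row, 70 mm from the centre of the nearest mark. It marks the end of the row where the tallest filter goes; it may be at either end. Origin: centre of its underside.
- plain_block: Small grey block, 30 x 30 mm and 20 mm high, fixed on the strip just beyond one end of the row, 70 mm from the centre of the nearest mark. It marks the other end of the row, where the shortest filter goes. Origin: centre of its underside.
Mind the look-alikes: they are no part of the job. Of the things shaped like the filter_115, the black one is meant.

How it is judged:
By the outcome, as a careful person would: the job done as asked, in the order asked, and still so for the second after the job is handed in, with the robot touching nothing.
It also fails if it takes over 102 s, if anything falls off the work surface, if the arm or the gripper's body presses on something with over 40 N, if the wrist force passes 120 N, or if a joint passes its speed limit or range.

ROBOT

A 6-joint arm with a two-finger parallel gripper is mounted at the origin on the work surface. World frame = base frame: x ahead of the robot, y to its left, z up, the work surface at z = 0. Lengths are in mm, angles in rad, forces in N, time in s.
With the tool pointing down it reaches from about 275 to 825 mm from the base axis. Payload 5.2 kg.
Tool frame: the origin (TCP) lies at the very end of the fingers, on their centre line; the grasp point (between the pads) lies 19 mm behind it; z points along the fingers, y is the direction in which the jaws open and shut (so a half turn about z gives the same grasp; the last joint's range is limited). The gripper opens to 93 mm and grips with 3 to 60 N. Pads are 15 mm wide; open, the fingers measure 128 mm over their backs; the gripper's body (75 mm by 188 mm) begins 65 mm behind the grasp point.
Start: joints at [0.936, 0.259, 1.535, -0, 1.348, -0.203], TCP at [230.158, 499.532, 218.653] pointing down, gripper open.
Joint ranges: [-3.14, 3.14], [-0.91, 2.08], [0.19, 2.58], [-1.22, 4.36], [0.22, 2.71], [-3.12, 3.12]. Speed limits (rad/s): [2.57, 2.57, 3.14, 3.14, 3.14, 3.14].

INTERFACE

Orientations are given as [roll, pitch, yaw] about the fixed x, y, z axes, in that order (R = Rz(yaw) Ry(pitch) Rx(roll)).
In Python, from bench import robot gives the robot as it stands. The module is installed in compiled form; this text tells all that it offers. Calls block until the motion is done:
- robot.move_ptp(position, orientation): joint-space move of the TCP to a pose.
- robot.move_linear(position, ori=None, speed=150, f_stop=None): straight line of the TCP; ori=None keeps the orientation; speed is the mean speed in mm/s. With f_stop (N) it stops when the force on the tool has changed by that much, and returns True; else False.
- robot.move_j(angles): joint-space move.
- robot.move_gripper(opening): opening from 0.0 (shut) to 1.0 (fully open); the grip force is fixed at half the most; returns when the fingers have stopped.
- robot.sleep(seconds).
- robot.inverse_kinematics(position, orientation): joint angles nearest the present ones, or None.
- robot.get_image(name): name is "scene" or "top"; returns a dict with "img" (480x640x3 uint8, blue, green, red), "fovy" (degrees; the focal length in pixels is half the picture's height over the tangent of half this angle, whatever the lens; pixels are square), "cx", "cy" (the principal point, pixels), "eye" and "orientation" of the camera in the world. Camera axes: x right, y down, z forward; pixel columns grow to the right and rows downward; lengths in mm; the calibration is good to about 2 mm. A picture is of the moment at which its call begins. There is no depth.
A pose or a line that the arm cannot do raises robot.MotionError and nothing moves.
- robot.hand_in(): hands the job in, once; it reports no verdict.
Readings, each from a call of its own:
- robot.current_t(): time.
- robot.current_qpos(): joint angles.
- robot.current_joint_vel(): joint speeds.
- robot.current_joint_efforts(): joint torques, N m.
- robot.current_tcp_pos(): TCP position.
- robot.current_eef_rot(): TCP orientation.
- robot.current_contact_force(): force on the tool from outside, world axes, zero at the start.
- robot.current_ft_torque(): the same for the moment, N m.
- robot.current_gripper_width(): opening from 0.0 (shut) to 1.0 (fully open).
Only numpy, scipy, OpenCV 4.12 (cv2) and the standard library are available. Lean on these libraries where they do the work, as an engineer would, in place of code of your own. Each camera call takes 0.05 s, during which the arm holds its last target.

## Working session

There is one attempt and no reset: what is moved stays moved. The work goes in short steps, each a Python script; the robot and the scene stay as the last script left them, time stands still between calls to the robot, and variables do not carry over. Pictures are saved under pics/ and viewed, and the job is handed in when it is done.

```bash
ls; mkdir -p pics
python3 - <<'E'
from bench import robot
import cv2
for n in ("scene","top"):
    d=robot.get_image(n); cv2.imwrite(f"pics/{n}0.png",d["img"])
    print(n,d["fovy"],d["cx"],d["cy"],d["eye"],d["orientation"])
print(robot.current_t())
E
```

```text
pics
scene 56.84607316298109 312.5840813469088 234.53036440512412 [1234.29612493  254.96279406  583.7064215 ] [-2.17269442 -0.02363007  2.04111657]
top 52.259652714464934 322.2913901559081 232.46428879733864 [ 285.71033207  -57.2140317  1153.56892006] [-2.91614485  0.00519727 -1.66431501]
0.1
```

View pics/scene0.png

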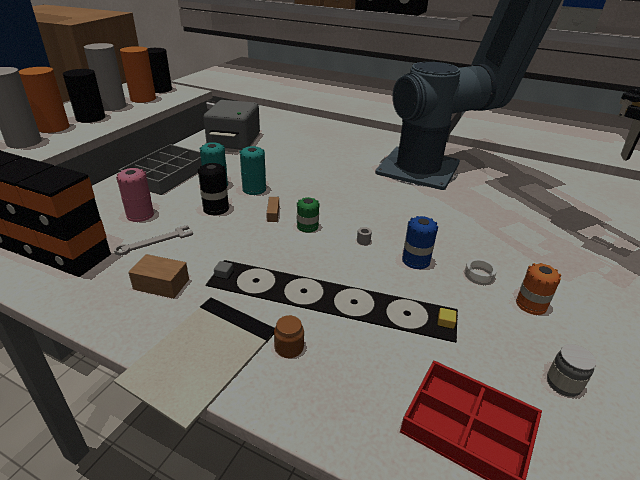

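View pics/top0.png

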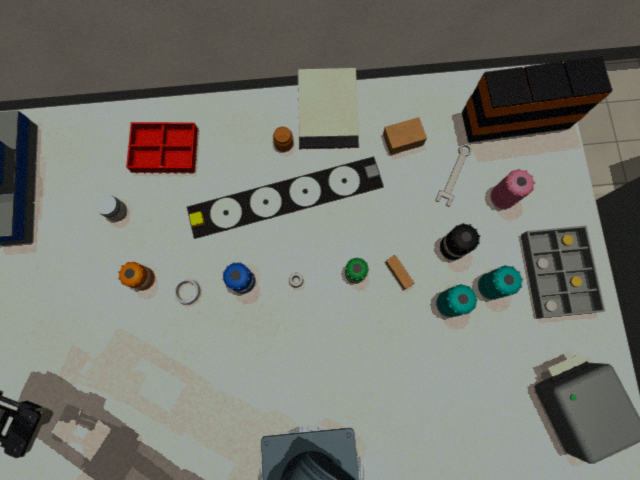

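```bash
cat > h.py <<'E'
import numpy as np, cv2
from scipy.spatial.transform import Rotation as Ro
from scipy.optimize import minimize
def cam(d):
    f=240/np.tan(np.radians(d["fovy"]/2)); R=Ro.from_euler('xyz',d["orientation"]).as_matrix()
    return dict(f=f,c=np.array([d["cx"],d["cy"]]),R=R,e=np.array(d["eye"]),img=d["img"])
def proj(c,P):
    q=(np.atleast_2d(P)-c["e"])@c["R"]; return q[:,:2]/q[:,2:]*c["f"]+c["c"]
def back(c,uv,z):
    uv=np.atleast_2d(uv); r=np.c_[(uv-c["c"])/c["f"],np.ones(len(uv))]@c["R"].T
    return c["e"]+r*((z-c["e"][2])/r[:,2])[:,None]
def cyl(x,y,D,H,z0=0):
    a=np.linspace(0,2*np.pi,48,endpoint=False); 
    b=np.c_[x+D/2*np.cos(a),y+D/2*np.sin(a),0*a+z0]; t=b.copy(); t[:,2]+=H
    return b,t
DIM={'k':(64,115),'b':(60,100),'o':(56,85),'g':(52,70)}
E
python3 - <<'E'
from h import *
from bench import robot
for n in ("top","scene"):
    c=cam(robot.get_image(n)); im=c["img"]; hsv=cv2.cvtColor(im,cv2.COLOR_BGR2HSV)
    m=((hsv[...,2]>120)&(hsv[...,1]<90)).astype(np.uint8)
    k,l,s,ce=cv2.connectedComponentsWithStats(m)
    for i in range(1,k):
        x,y,w,h,a=s[i]
        if 400<a<1500 and w<60 and h<60:
            cs,_=cv2.findContours((l==i).astype(np.uint8),cv2.RETR_EXTERNAL,cv2.CHAIN_APPROX_NONE)
            pts=back(c,cs[0][:,0].astype(float),4)[:,:2]
            (cx,cy),r=cv2.minEnclosingCircle(pts.astype(np.float32))
            e=cv2.fitEllipse(pts.astype(np.float32))
            print(n,s[i],np.round(e[0],1),np.round(e[1],1))
    cv2.imwrite(f"pics/{n}_z.png",cv2.resize(im[220:330,100:540] if n=='top' else im[130:340,170:600],None,fx=1.8,fy=1.8,interpolation=cv2.INTER_CUBIC))
top=cam(robot.get_image("top"))
for nm,p,z in (('yel',(196,218),20),('grey',(373,171),20),('k',(464,231),115),('b',(236,269),100),('o',(131,268),85),('g',(356,264),70)):
    print(nm,np.round(back(top,p,z)[0],1))
E
```

```text
top [607  69  33  32 904] [ 865.9 -887.9] [ 85.3 106.9]
top [ 609  100   31   41 1033] [ 771.9 -870.6] [ 78.8 122.6]
top [329 166  30  29 657] [ 675.5 -141.1] [72.2 72.6]
top [290 177  30  29 667] [657.2 -42.7] [72.  72.8]
top [251 187  30  30 675] [639.2  55.4] [72.2 72.8]
top [211 198  30  30 682] [621.3 154.1] [71.8 72.9]
scene [237 269  38  24 692] [ 674.2 -142.4] [71.7 73.5]
scene [284 278  39  26 749] [655.8 -44.1] [72.3 73.3]
scene [334 289  40  27 808] [638.   54.7] [72.1 73.7]
scene [387 299  41  29 877] [619.6 153. ] [72.5 73.5]
scene [  56  368   54   48 1272] [1010.1 -239.5] [66.4 80.8]
scene [  8 401  39  50 568] [1089.2 -250.4] [38.4 69.6]
yel [609.1 222.4  20. ]
grey [ 687.  -213.5   20. ]
k [ 497.5 -381.4  115. ]
b [463.4 120.1 100. ]
o [490.  353.6  85. ]
g [ 454.4 -143.2   70. ]
```

View pics/top_z.png

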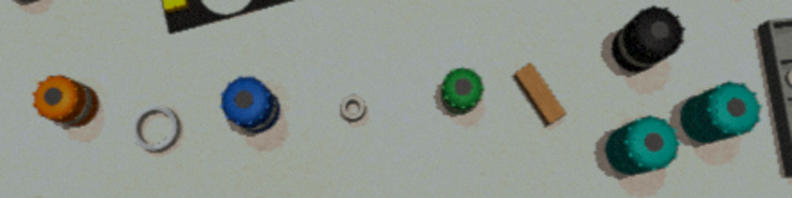

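View pics/scene_z.png

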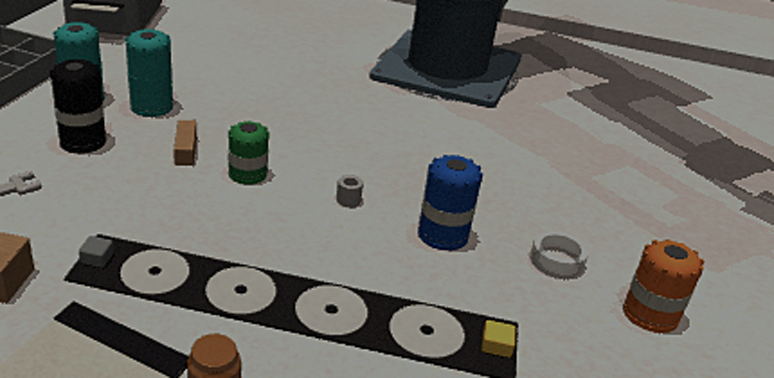

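Candidates for filter_115, by top-view pixel: black (460,241), teal (458,300) and (500,282), and pink (515,187). Only the one at (460,241) is black with a paper band (scene 213,188), so that is the one meant. Blue, orange and green are unique among the loose ones. The yellow block is at the left (y≈222), so the order a→d is black, blue, orange, green. Next I fit the filters in both views.

```bash
cat >> h.py <<'E'
INIT={'k':(497,-381),'b':(463,120),'o':(490,354),'g':(454,-143)}
def fit(c,nm,x0,z0=0):
    """fit cylinder silhouette hull to the colour mask"""
    im=cv2.resize(c["img"],None,fx=4,fy=4,interpolation=cv2.INTER_CUBIC); hsv=cv2.cvtColor(im,cv2.COLOR_BGR2HSV).astype(int); h,s,v=[hsv[...,i] for i in range(3)]
    m={'k':(v<60)&(s<110),'b':(h>105)&(h<128)&(s>120),'o':(h>4)&(h<19)&(s>140),'g':(h>45)&(h<75)&(s>110)}[nm]
    D,H=DIM[nm]
    def poly(x,d=0):
        b,t=cyl(x[0],x[1],D+d,H,z0); p=(proj(c,np.r_[b,t])+.5)*4-.5
        return cv2.convexHull(p.astype(np.float32))
    roi=np.zeros(m.shape,np.uint8); cv2.fillConvexPoly(roi,poly(x0,24).astype(int),1)
    m=(m&(roi>0)).astype(np.uint8); m=cv2.morphologyEx(m,cv2.MORPH_OPEN,np.ones((5,5)))
    k,l,st,_=cv2.connectedComponentsWithStats(m)
    m=np.isin(l,[i for i in range(1,k) if st[i,4]>300]).astype(np.uint8)
    ys,xs=np.nonzero(m); hull=cv2.convexHull(np.c_[xs,ys].astype(np.int32))
    M=np.zeros(m.shape,np.uint8); cv2.fillConvexPoly(M,hull,1)
    def cost(x):
        P=np.zeros(m.shape,np.uint8); cv2.fillConvexPoly(P,np.round(poly(x)*16).astype(np.int32),1,shift=4)
        return 1-(P&M).sum()/(P|M).sum()
    r=minimize(cost,x0,method='Nelder-Mead',options=dict(initial_simplex=np.array(x0)+[[0,0],[6,0],[0,6]],xatol=.1,fatol=1e-4))
    vis=im.copy(); cv2.polylines(vis,[poly(r.x).astype(int)],True,(0,255,255),1); cv2.polylines(vis,[hull],True,(255,0,255),1)
    u=poly(r.x).reshape(-1,2).mean(0).astype(int); a=np.maximum(u-130,0)
    return r.x,1-r.fun,cv2.resize(vis[a[1]:a[1]+260,a[0]:a[0]+260],(195,195))
E
python3 - <<'E'
from h import *
from bench import robot
rows=[]
for n in ("top","scene"):
    c=cam(robot.get_image(n)); row=[]
    for k in 'kbog':
        x,i,v=fit(c,k,INIT[k]); print(n,k,np.round(x,1),round(i,3)); row.append(cv2.copyMakeBorder(v,0,195-v.shape[0],0,195-v.shape[1],0))
    rows.append(np.hstack(row))
cv2.imwrite("pics/fit0.png",np.vstack(rows))
top=cam(robot.get_image("top"))
for p in ((461,293),(506,273)): print('teal',back(top,p,115)[0])
for k,p in {'k':(621,154,4)}.items():pass
w=np.arctan2(18.07,98.4)
print(w)
for yaw in (np.pi/2-w-0,):pass
for p in [(497,-381),(463,120),(490,354),(454,-143),(621,154),(676,-141)]:
  for yaw in (np.pi/2,-np.pi/2):
    for z in (45,220):
        q=robot.inverse_kinematics([*p,z],[np.pi,0,yaw+w*1]); print(p,z,round(yaw,2),None if q is None else np.round(q,2))
E
```

```text
top k [ 483.5 -379.6] 0.84
top b [448.4 121.6] 0.772
top o [477.8 354.9] 0.881
top g [ 444.4 -142.3] 0.791
scene k [ 484.1 -397.5] 0.806
scene b [449.2 122. ] 0.927
scene o [477.3 357.4] 0.931
scene g [ 443.3 -146.3] 0.871
teal [ 364.8653434  -353.83342657  115.        ]
teal [ 397.98646244 -455.91534548  115.        ]
0.18161472242473267
(497, -381) 45 1.57 [-0.83  0.55  1.55  0.    1.04 -1.01]
(497, -381) 220 1.57 [-0.83  0.4   1.34  0.    1.41 -1.01]
(497, -381) 45 -1.57 [-0.83  0.55  1.55 -0.    1.04  2.13]
(497, -381) 220 -1.57 [-0.83  0.4   1.34 -0.    1.41  2.13]
(463, 120) 45 1.57 [ 0.02  0.33  1.92 -0.    0.89 -0.16]
(463, 120) 220 1.57 [ 0.02  0.13  1.7   0.    1.32 -0.16]
(463, 120) 45 -1.57 [ 0.02  0.33  1.92 -0.    0.89  2.98]
(463, 120) 220 -1.57 [ 0.02  0.13  1.7  -0.    1.32  2.98]
(490, 354) 45 1.57 [ 0.44  0.52  1.61 -0.    1.02  0.26]
(490, 354) 220 1.57 [ 0.44  0.36  1.4  -0.    1.39  0.26]
(490, 354) 45 -1.57 [ 0.44  0.52  1.61 -0.    1.02 -2.88]
(490, 354) 220 -1.57 [ 0.44  0.36  1.4   0.    1.39 -2.88]
(454, -143) 45 1.57 [-0.54  0.33  1.93  0.    0.89 -0.72]
(454, -143) 220 1.57 [-0.54  0.12  1.7   0.    1.32 -0.72]
(454, -143) 45 -1.57 [-0.54  0.33  1.93 -0.    0.89  2.42]
(454, -143) 220 -1.57 [-0.54  0.12  1.7  -0.    1.32  2.42]
(621, 154) 45 1.57 [ 0.07  0.57  1.51 -0.    1.06 -0.11]
(621, 154) 220 1.57 [ 0.07  0.42  1.3   0.    1.42 -0.11]
(621, 154) 45 -1.57 [ 0.07  0.57  1.51 -0.    1.06  3.03]
(621, 154) 220 -1.57 [ 0.07  0.42  1.3  -0.    1.42  3.03]
(676, -141) 45 1.57 [-0.37  0.65  1.36  0.    1.13 -0.55]
(676, -141) 220 1.57 [-0.37  0.52  1.15  0.    1.48 -0.55]
(676, -141) 45 -1.57 [-0.37  0.65  1.36 -0.    1.13  2.59]
(676, -141) 220 -1.57 [-0.37  0.52  1.15 -0.    1.48  2.59]
```

View pics/fit0.png

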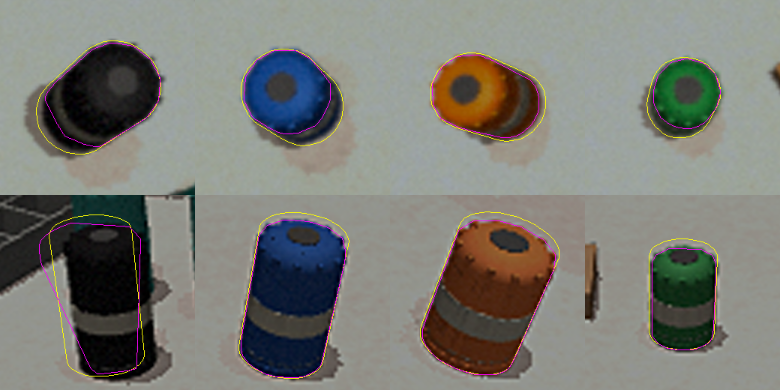

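```bash
cat >> h.py <<'E'
def disc(c,nm,xy,z0=0):
    """centroid of the grey disc on the filter's top, back-projected at z0+H"""
    D,H=DIM[nm]; u=proj(c,[xy[0],xy[1],z0+H])[0]
    a=np.round(u).astype(int)-14; im=cv2.resize(c["img"][a[1]:a[1]+29,a[0]:a[0]+29],None,fx=8,fy=8,interpolation=cv2.INTER_CUBIC)
    hsv=cv2.cvtColor(im,cv2.COLOR_BGR2HSV).astype(int); s,v=hsv[...,1],hsv[...,2]
    if nm=='k': g=cv2.GaussianBlur(v.astype(np.float32),(0,0),4); m=(g>52)&(g<100)
    else: m=(s<95)&(v<130)
    roi=np.zeros(m.shape,np.uint8); b,t=cyl(xy[0],xy[1],D*0.55,H,z0)
    cv2.fillConvexPoly(roi,cv2.convexHull(((proj(c,t)-a+.5)*8-.5).astype(np.float32)).astype(int),1)
    m=(m&(roi>0)).astype(np.uint8); k,l,st,ce=cv2.connectedComponentsWithStats(m)
    i=1+np.argmax(st[1:,4]); p=(ce[i]+.5)/8-.5+a
    vis=im.copy(); cs,_=cv2.findContours((l==i).astype(np.uint8),cv2.RETR_EXTERNAL,cv2.CHAIN_APPROX_NONE); cv2.drawContours(vis,cs,-1,(255,0,255),1)
    return back(c,p,z0+H)[0],p,st[i,4]/64,cv2.resize(vis,(195,195))
E
python3 - <<'E'
from h import *
from bench import robot
rows=[]
F={'k':(484,-381),'b':(449,122),'o':(478,355),'g':(444,-143)}
for n in ("top","scene"):
    c=cam(robot.get_image(n)); row=[]
    for k in 'kbog':
        x,p,a,v=disc(c,k,F[k]); print(n,k,np.round(x,1),np.round(p,1),round(a,1)); row.append(v)
    rows.append(np.hstack(row))
cv2.imwrite("pics/disc0.png",np.vstack(rows))
E
```

```text
top k [ 485.4 -383.8  115. ] [466.  236.3] 65.0
top b [450.7 122.9 100. ] [235.  274.9] 68.8
top o [479.2 358.2  85. ] [128.9 273. ] 58.3
top g [ 445.7 -144.2   70. ] [356.9 267.8] 67.6
scene k [ 482.1 -386.1  115. ] [211.  166.2] 12.2
scene b [449.  121.7 100. ] [423.3 221.1] 43.9
scene o [477.2 357.4  85. ] [545.  269.5] 59.7
scene g [ 444.4 -145.6   70. ] [307.7 200.6] 33.5
```

View pics/disc0.png

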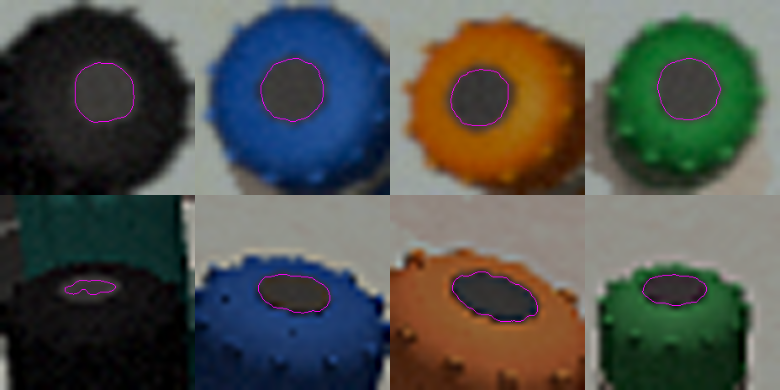

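Discs agree between views: the offset is ~(1.5,1) mm, the same as on the marks. I use the two-view averages and start with orange.

```bash
cat >> h.py <<'E'
W=0.1816; ORI=[np.pi,0,np.pi/2+W]
MARK={'k':(620.5,153.6),'b':(638.6,55.1),'o':(656.5,-43.4),'g':(674.8,-141.8)}
FIL={'k':(484.5,-384.5),'b':(449.9,122.3),'o':(478.2,357.8),'g':(445.0,-144.9)}
GZ={'k':68,'b':55,'o':46,'g':40}
def place(robot,k):
    D,H=DIM[k]; z=GZ[k]-19; x,y=FIL[k]; mx,my=MARK[k]; t0=robot.current_t()
    robot.move_ptp([x,y,z+H+30 if H<100 else z+H+20],ORI)
    robot.move_linear([x,y,z],speed=120)
    robot.move_gripper(0.0)
    w=robot.current_gripper_width(); print('width mm',w*93)
    if abs(w*93-D)>5: print('BAD GRASP'); return False
    zt=z+135
    robot.move_linear([x,y,zt],speed=120)
    robot.move_ptp([mx,my,zt],ORI)
    print('w',robot.current_gripper_width()*93)
    robot.move_linear([mx,my,z+14],speed=140)
    robot.sleep(.2)
    hit=robot.move_linear([mx,my,z+1.5],speed=20,f_stop=5)
    print('hit',hit,np.round(robot.current_tcp_pos(),1),'exp z',z+4)
    robot.move_gripper(1.0)
    robot.move_linear([mx,my,z+H+30],speed=120)
    print('dt',robot.current_t()-t0,robot.current_t())
    return True
def check(robot,ks,name):
    rows=[]
    for n in ("top","scene"):
        c=cam(robot.get_image(n)); row=[]; cv2.imwrite(f"pics/{name}_{n}.png",c["img"])
        for k in ks:
            try:
                x,p,a,v=disc(c,k,MARK[k],4); print(n,k,'off',np.round(x[:2]-MARK[k],1),round(a,1)); row.append(v)
            except Exception as e: print(n,k,e)
        if row: rows.append(np.hstack(row))
    cv2.imwrite(f"pics/{name}_d.png",np.vstack(rows))
E
python3 - <<'E'
from h import *
from bench import robot
place(robot,'o')
robot.move_ptp([478,200,200],ORI)
check(robot,'o','p1')
E
```

```text
width mm 55.911742335653436
w 55.913096155306
hit True [656.4 -43.4  30.9] exp z 31
dt 9.4 9.9
top o off [0.1 0.3] 53.3
scene o off [-1.4 -1. ] 60.3
```

View pics/p1_scene.png

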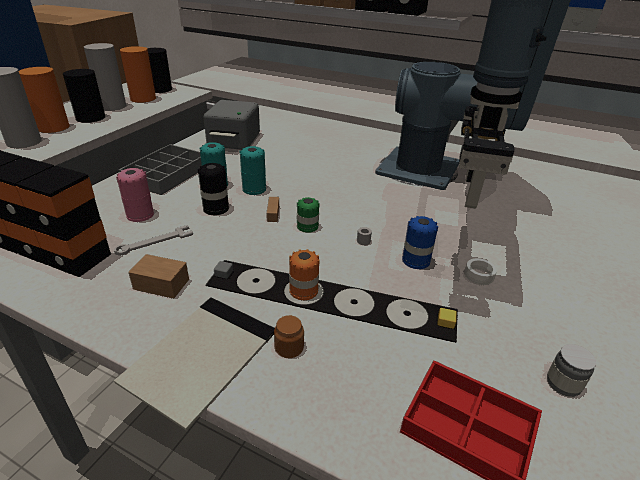

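View pics/p1_d.png

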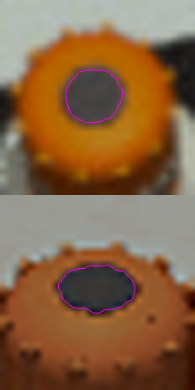

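Orange now stands upright on mark c (scene ~304,275), within about 1 mm. Next are blue and green, with a raised travel height.

```bash
sed -i 's/z+H+30 if H<100 else z+H+20\]/185]/; s/robot.move_linear(\[mx,my,z+H+30\],speed=120)/robot.move_linear([mx,my,185],speed=120)/' h.py
python3 - <<'E'
from h import *
from bench import robot
if place(robot,'b'): place(robot,'g')
robot.move_ptp([470,-250,200],ORI)
check(robot,'bog','p2')
E
```

```text
width mm 59.9614846852096
w 59.55075326528585
hit True [638.6  55.1  40. ] exp z 40
dt 8.366699999999998 19.5417
width mm 51.38430822972066
w 51.43280438508489
hit True [ 674.7 -141.7   24.9] exp z 25
dt 9.558300000000003 29.1
top b off [0.2 0.2] 60.6
top o off [0.1 0.4] 53.5
top g off [0.1 0.7] 60.1
scene b off [-1.5 -0.8] 68.1
scene o off [-1.4 -0.9] 60.4
scene g off [-1.2 -0.7] 63.5
```

View pics/p2_scene.png

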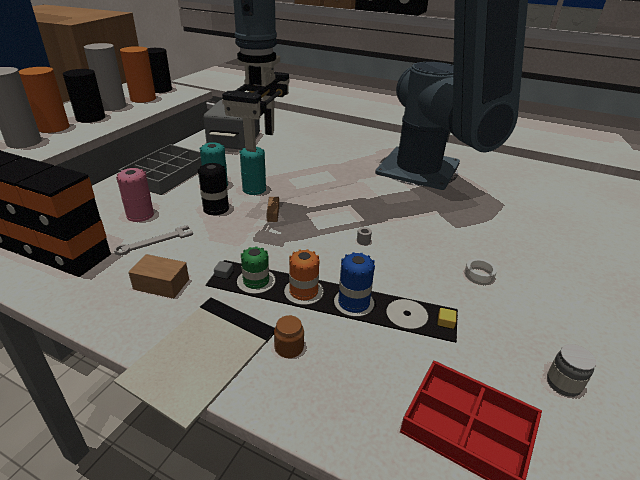

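View pics/p2_d.png

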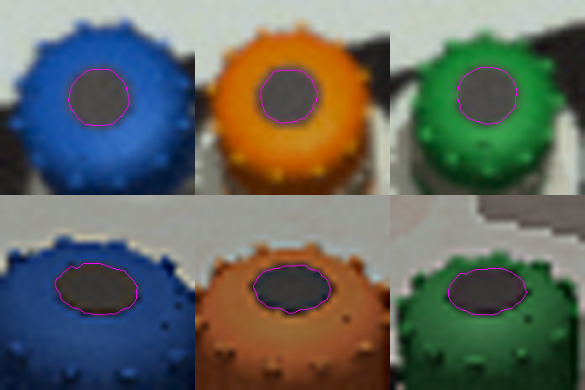

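All three are upright and within ~1 mm of their marks: green (255,267), orange (304,275), blue (357,282). Now black.

Run:
```python
from h import *
from bench import robot
place(robot,'k')
robot.move_ptp([400,250,220],ORI)
check(robot,'kbog','p3')
print(robot.current_t(),robot.current_contact_force())
```

```text
width mm 63.78336639247374
w 63.68816704422712
hit True [620.5 153.6  53. ] exp z 53
dt 9.399999999999999 39.525
top k off [0.2 1.1] 64.4
top b off [0.2 0.3] 60.2
top o off [0.1 0.3] 53.2
top g off [0.1 0.7] 59.1
scene k off [-1.7  0.1] 61.1
scene b off [-1.5 -0.8] 68.2
scene o off [-1.4 -0.9] 60.3
scene g off [-1.2 -0.6] 63.5
40.5833 [-0.09421129 -0.12058906 -0.37815037]
```

View pics/p3_scene.png

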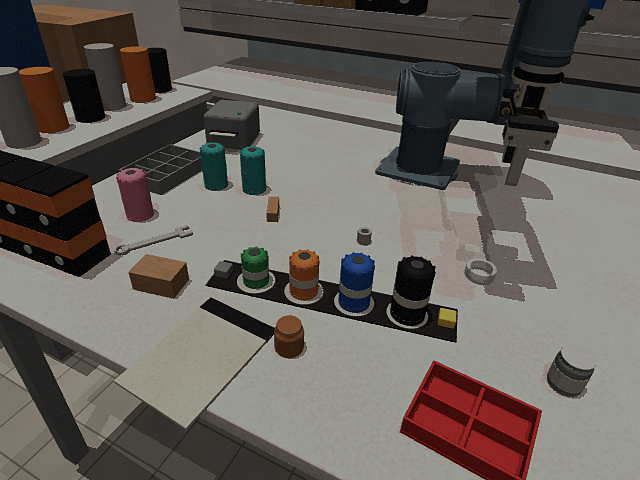

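View pics/p3_d.png

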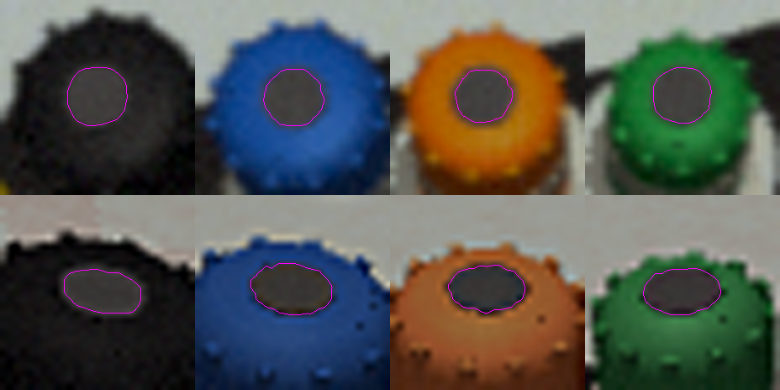

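View pics/p3_top.png

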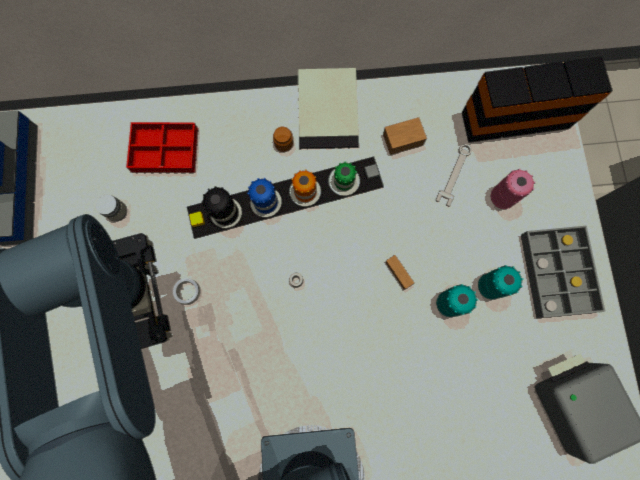

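All four stand in order, and black is upright on mark a (scene 411,292; top 217,205) beside the yellow block. The two-view average offset is about 1 mm or less for each filter.

```bash
python3 -c "
from bench import robot
robot.hand_in()"
```

```text
the job is handed in; nothing more can be done
```

All four filters are on the strip in height order and the job is handed in at about 41 s of the 102 s allowed. From the yellow block they run black 115 on mark a, blue 100 on b, orange 85 on c and green 70 on d beside the grey block.

- **Placing:** each filter was picked up once, set down until contact was felt at the expected height, and released. The jaw width on each grasp matched the filter's diameter.
- **Last check:** both views show all four upright, and none toppled on the way. Averaged over the two views, each sits within about 1 mm of its mark centre. The gripper was clear, with about 0.4 N on the tool.
- **Disagreement:** the two cameras differ by about 1–2 mm throughout, within the stated calibration, so I used their mean. An early outline fit of the black filter in the scene view failed, so I located it by the disc on its top instead. The scene view saw only part of that disc, so its position rests mainly on the top view.

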